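Line up cartons on the vacuum print bed

TASK

Pick up the ruler and, with its edge, push the three small cartons on the print bed away from you until the faces toward you stand square in one straight row on the middle of the red line; only the ruler may touch the cartons. When the row is straight, flip the toggle switch on the grey box from the white dot to the green dot so that the vacuum holds it. The ruler ends lying flat on the worktop, off the bed, and the other things stay where they are.

Things in the scene. Friction and masses are not known exactly. Their poses are not given: they have to be found in the camera images.
- bed: fixed perforated aluminium vacuum bed, 210 (its x) x 320 (its y) mm, top face 20 mm above the worktop. Origin: centre of its underside; x points away from the robot (the pushing direction), y left, z up; turned by up to 9 degrees. Grey switch box at its left end: 80 (x) x 72 (y) x 50 mm high, centred at x 35, y 198 mm, so all of it lies beyond the line as seen from the robot
- line (a point): middle of the red line across the bed, on the bed's top face; the line runs along the bed's y, 320 mm long and 4 mm wide; this frame has the bed's axes
- ruler: loose aluminium ruler, 300 (its y) x 70 (x) x 10 mm high, straight square edges, alike either way round, 0.28 kg. Along its middle line a black upright grip rail, 110 mm long (y), 14 wide, from 10 to 46 mm above the underside: grasp it across its 14 mm from above. Origin: centre of the underside. It lies right of the bed, its length roughly along world x
- carton_1: loose closed carton, 0.07 to 0.16 kg, left of three alike in a loose row on the bed: 63 mm wide (its x, along the row), 85 deep (its y), 44 high. Origin at its underside near the middle; its +y end, 43 mm from the origin, is the short face toward the robot; twisted by up to about 9 degrees, its near face 30 to 65 mm short of the line
- carton_2: loose closed carton, 0.07 to 0.16 kg, middle of three alike in a loose row on the bed: 63 mm wide (its x, along the row), 85 deep (its y), 44 high. Origin at its underside near the middle; its +y end, 43 mm from the origin, is the short face toward the robot; twisted by up to about 9 degrees, its near face 30 to 65 mm short of the line
- carton_3: loose closed carton, 0.07 to 0.16 kg, right of three alike in a loose row on the bed: 63 mm wide (its x, along the row), 85 deep (its y), 44 high. Origin at its underside near the middle; its +y end, 43 mm from the origin, is the short face toward the robot; twisted by up to about 9 degrees, its near face 30 to 65 mm short of the line
- carton_1_front (a point): middle of the lower edge of the robot-side short face of the left carton: it must come onto the red line
- carton_2_front (a point): middle of the lower edge of the robot-side short face of the middle carton: it must come onto the red line
- carton_3_front (a point): middle of the lower edge of the robot-side short face of the right carton: it must come onto the red line
- switch (a joint): vacuum toggle switch, rad: 0 = off (bat leans 23 degrees toward the robot side, to the white dot), 0.8 = on (leans 23 degrees away from the robot side, to the green dot); dead centre at 0.4. A spring pushes the bat away from the centre, so it snaps to the far side once past it; about 2.5 N at the tip starts it
- switch_pivot (a point): pivot of the toggle bat, 56 mm above the worktop, 6 mm above the box's top; frame with the bed's axes; the bat swings in its x-z plane
- switch_tip (a point): free end of the metal bat, 50 mm from the pivot; the bat is 11 mm thick at the tip, 7 mm at the foot
- label_roll: bystander: upright roll of white labels, 83 mm across, 56 mm high, at the far right; origin at the centre of its underside
- glue_stick: bystander: upright glue stick, white with red cap, 29 mm across, 96 mm high, at the far right; origin at the centre of its underside
- clear_tape: bystander: roll of white packing tape, 129 mm across, 48 mm high, at the near left; origin at the centre of its underside

How it is judged:
On the way, in this order (a step that is already met when the one before it is completed fails the run):
1. with the switch still off, the three cartons stand square with their near faces on the red line (x of carton_1_front in the frame of line between -0.004 and 0.004 m and angle between the y axis of each of carton_1, carton_2, carton_3 and the x axis of bed, either way round below 0.06 rad and z of each of carton_1_front, carton_2_front, carton_3_front in the frame of line below 0.004 m and angle between each of carton_1, carton_2, carton_3's own z axis and vertical below 0.06 rad and x of carton_2_front in the frame of line between -0.004 and 0.004 m and x of carton_3_front in the frame of line between -0.004 and 0.004 m and value of joint switch below 0.3 rad), for 0.2 s.
2. the vacuum switch has been snapped over to on (value of joint switch above 0.7 rad), for 0.2 s.
At the end, for the whole second after the job is handed in: Every carton's near face has its middle within 4 mm of the red line, is square to it within 0.06 rad, and the carton stands flat on the bed at rest; the switch is on (above 0.7 rad); the ruler lies flat (within 0.06 rad) and still on the worktop, its underside less than 6 mm above it (x of carton_1_front in the frame of line between -0.004 and 0.004 m and angle between the y axis of each of carton_1, carton_2, carton_3 and the x axis of bed, either way round below 0.06 rad and z of each of carton_1_front, carton_2_front, carton_3_front in the frame of line below 0.004 m and angle between each of carton_1, carton_2, carton_3, ruler's own z axis and vertical below 0.06 rad and x of carton_2_front in the frame of line between -0.004 and 0.004 m and x of carton_3_front in the frame of line between -0.004 and 0.004 m and linear speed of each of carton_1, carton_2, carton_3, ruler below 0.01 m/s and value of joint switch above 0.7 rad and height (world z) of ruler below 0.006 m); the robot touches nothing.
It fails at once if a carton is touched by the gripper or the arm (contact force between any of the fingers, the arm and carton_1 above 0.3 N or contact force between any of the fingers, the arm and carton_2 above 0.3 N or contact force between any of the fingers, the arm and carton_3 above 0.3 N).
It fails at once if a carton is tipped (angle between any of carton_1, carton_2, carton_3's own z axis and vertical above 0.25 rad).
It fails at once if a bystander is moved by more than 15 mm (distance of any of label_roll, glue_stick, clear_tape from where it was at the start of the episode above 0.015 m).
It also fails if it takes over 61 s, if anything falls off the work surface, if the arm or the gripper's body presses on something with over 40 N, if the wrist force passes 120 N, or if a joint passes its speed limit or range.

ROBOT

A 6-joint arm with a two-finger parallel gripper is mounted at the origin on the work surface; the furniture and walls round the work are solid. World frame = base frame: x ahead of the robot, y to its left, z up, the work surface at z = 0. Lengths are in m, angles in rad, forces in N, time in s.
With the tool pointing down it reaches from about 0.3 to 0.75 m from the base axis. Payload 8.5 kg.
Tool frame: the origin (TCP) lies at the very end of the fingers, on their centre line; the grasp point (between the pads) lies r.tcp_to_grasp behind it (r.tcp_to_grasp is the distance from the TCP to the grasp point, in m); z points along the fingers, y is the line along which they close (so a half turn about z gives the same grasp; the last joint's range is limited). The gripper opens to 85 mm and grips with 20 to 120 N. Pads are 22 mm wide; open, the fingers measure 114 mm over their backs; the gripper's body (76 mm by 85 mm) begins 54 mm behind the grasp point. The pads swing forward as they close: fully open they stand 13 mm farther back than shut.
Start: joints at [-1.411, 0.381, 1.297, -0, 1.464, -0.215], TCP at [0.201, -0.512, 0.231] pointing down, gripper open.
Joint ranges: [-3.11, 3.11], [-0.89, 2.33], [0.22, 2.48], [-1.42, 4.56], [0.17, 2.85], [-2.88, 2.88]. Speed limits (rad/s): [2.39, 2.39, 3.14, 3.14, 3.14, 3.14].

INTERFACE

Orientations are given as a rotation vector (axis times angle).
In Python, from plant import r gives the robot as it stands.
- The arm moves only by the tool step_arm, never from a script. Its argument "increments" is a list that holds one entry, the list of rows, each a list of 6 numbers: the shift along the world's x, y, z in mm, then the turn, a rotation vector about the world's x, y, z in degrees. In form: [[[dx, dy, dz, rx, ry, rz], ...]]. A call has 1 to 5 rows; each row shifts and turns the commanded pose from where the row before left it; what a row does not reach is not made up. A row lasts 1/12 s, in which the tool goes at most 41.7 mm and 7.16 degrees, less where a joint would pass 70% of its speed; a pose out of reach is approached as far as the arm can. A call is refused whole if a number of a shift passes 41.7 or a number of a turn 7.16, either way. A call with a gripper value outside its range is refused whole. "gripper" is the opening, from 0 (shut) to 1 (fully open), set as the call begins (left out, the last holds). The fingers move at their own pace and stop on an object; the grip force is fixed at half the most. Time passes only in rows, so rows that do not move let the fingers close. It gives the time, the measured TCP pose, the force, the opening and the grip force at its end, in the units of the state.
- r.get_state(): the state, without advancing time (a new reading comes with each control period).
- r.snapshot(name): name is "scene" or "top" or "wrist"; returns the picture (384x512x3 uint8, blue, green, red); there is no depth.
- r.camera_params(name): a dict with "fx", "fy", "cx", "cy" (pixels), "k1" (the pictures are not rectified: a ray, as slopes to the right and down, at radius r is drawn at 1 + k1 r^2 times it, then the intrinsics apply), "world_to_cam" (4x4, takes a point from world to camera coordinates); the wrist camera has in their place "hand_eye" (4x4, takes a point from camera to tool coordinates, whose origin is the TCP and whose axes are the flange's). Camera axes: x right, y down, z forward; pixel columns grow to the right and rows downward; lengths in m; the calibration is good to about 2 mm. A picture is of the moment at which its call begins: read the wrist's pose just before it. camera_params takes no time and is no camera call.
- r.close_job(): hands the job in; it is judged then, once.
The state is a dict: "clock": time; "qpos": joint angles; "qd": joint speeds; "joint_efforts": joint torques, N m; "ee_pos": TCP position; "orientation": TCP orientation; "contact_force": force on the tool from outside, world axes, zero at the start; "torque": the same for the moment, N m; "opening": finger opening in m; "finger_force": force on a finger pad.
Only numpy, scipy, OpenCV 4.12 (cv2) and the standard library are available. Lean on these libraries where they do the work, as an engineer would, in place of code of your own. Each camera call takes 0.05 s, during which the arm holds its last target. There are 200 camera calls.

## Working session

There is one attempt and no reset: what is moved stays moved. The work goes in short steps, Python scripts to look and compute and a tool call to move; the robot and the scene stay as the last step left them, time stands still between calls to the robot, and variables do not carry over. Pictures are saved under pics/ and viewed, at most 10 in all, crops included, and the job is handed in when it is done.

Besides the shell and the picture viewer there is one more tool, called after "Call:" by a JSON object that holds its "name" and its "arguments". step_arm: Moves the arm, as the interface text tells. Its arguments: {"type":"object","properties":{"increments":{"type":"array","items":{"type":"array","items":{"type":"array","items":{"type":"number"}}}},"gripper":{"type":"number"}},"required":["increments"]}

```bash
ls; mkdir -p pics; python3 - <<'E'
from plant import r
import cv2
for n in("scene","top"):
    cv2.imwrite(f"pics/{n}0.png",r.snapshot(n)); p=r.camera_params(n); print(n,p)
print(r.camera_params("wrist"),r.tcp_to_grasp); s=r.get_state(); print(s)
a=cv2.imread("pics/top0.png"); cv2.imwrite("pics/top0b.png",cv2.resize(a,(800,600),interpolation=cv2.INTER_CUBIC))
E
```

```text
pics
scene {'fx': 448.3795144587632, 'fy': 448.3795144587632, 'cx': 262.3867012100719, 'cy': 198.4523492909524, 'k1': -0.10296445301608445, 'world_to_cam': array([[ 0.97476526,  0.22312667, -0.00686918, -0.49446517],
       [ 0.16393106, -0.73636818, -0.65642098, -0.0202464 ],
       [-0.15152327,  0.6387303 , -0.75436351,  1.50404268],
       [ 0.        ,  0.        ,  0.        ,  1.        ]])}
top {'fx': 359.5798241302793, 'fy': 359.5798241302793, 'cx': 254.76736010030547, 'cy': 192.74760269801666, 'k1': -0.01892211416021732, 'world_to_cam': array([[-1.69310876e-04, -9.99970658e-01, -7.65868238e-03,
         4.19495796e-03],
       [-9.88237663e-01,  1.33852448e-03, -1.52920014e-01,
         5.04776988e-01],
       [ 1.52925778e-01,  7.54270735e-03, -9.88208892e-01,
         1.12231697e+00],
       [ 0.00000000e+00,  0.00000000e+00,  0.00000000e+00,
         1.00000000e+00]])}
{'fx': 334.862657000362, 'fy': 334.862657000362, 'cx': 248.36826054454087, 'cy': 190.65483380304806, 'k1': -0.06653360199180226, 'hand_eye': array([[-1.17666642e-03, -9.64746605e-01, -2.63177894e-01,
     
[... 263 characters left out ...]
000000e+00]])} 0.0187
{'clock': 0.1, 'qpos': array([-1.41132956e+00,  3.81112195e-01,  1.29816029e+00,  7.92106011e-06,
        1.46359159e+00, -2.15280870e-01]), 'qd': array([-0.00114108, -0.00096197, -0.00224943, -0.00193634,  0.00098904,
        0.00085467]), 'joint_efforts': array([ 3.47966219e-03, -4.49221301e+01, -2.31658387e+01, -1.47102946e-04,
        3.63869178e-03, -7.59976871e-06]), 'ee_pos': array([ 0.201288  , -0.51156334,  0.23079066]), 'orientation': array([-3.08535659e+00, -5.84975744e-01, -6.80648573e-05]), 'contact_force': array([0.30537344, 1.45424891, 0.16363234]), 'torque': array([0.0255076 , 0.04843171, 0.00313474]), 'finger_force': 0.0, 'opening': 0.08511230338450462}
```

View pics/top0b.png

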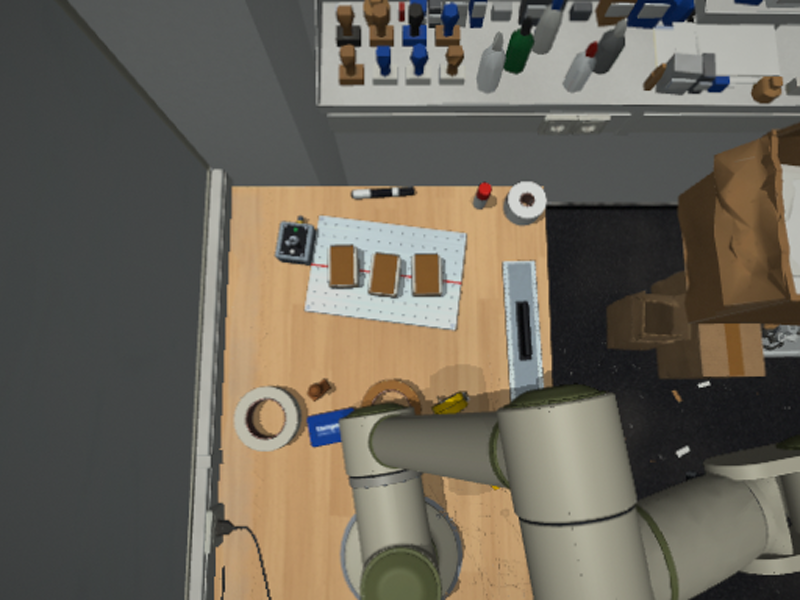

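View pics/scene0.png

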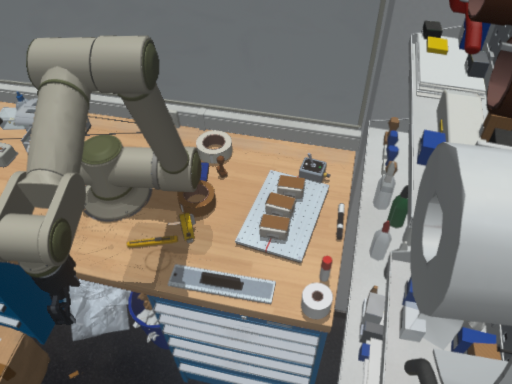

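The top view (800x600 copy) shows the bed with corners near (318,216), (467,233), (457,329) and (306,311), and three brown cartons at (343,266), (384,274) and (427,275). The switch box is at (295,242), the ruler rail runs (520,302) to (527,358), and the roll and glue stick are at (526,202) and (484,195). The scene view shows the same layout.

```bash
cat > h.py <<'E'
import numpy as np, cv2
from scipy.spatial.transform import Rotation as R
from plant import r
def cam(n,s=None):
    p=r.camera_params(n); K=np.array([[p['fx'],0,p['cx']],[0,p['fy'],p['cy']],[0,0,1]])
    if n=='wrist':
        s=s or r.get_state(); T=np.eye(4); T[:3,:3]=R.from_rotvec(s['orientation']).as_matrix(); T[:3,3]=s['ee_pos']
        C=T@p['hand_eye']
    else: C=np.linalg.inv(p['world_to_cam'])
    return K,np.array([p['k1'],0,0,0.]),C
def ray(c,px,z):
    K,d,C=c; q=cv2.undistortPoints(np.array(px,float).reshape(-1,1,2),K,d).reshape(-1,2)
    v=np.c_[q,np.ones(len(q))]@C[:3,:3].T; o=C[:3,3]
    return o+v*((z-o[2])/v[:,2])[:,None]
def proj(c,P):
    K,d,C=c; W=np.linalg.inv(C); return cv2.projectPoints(np.array(P,float).reshape(-1,1,3),cv2.Rodrigues(W[:3,:3])[0],W[:3,3],K,d)[0].reshape(-1,2)
def blobs(m,amin):
    m=m.astype(np.uint8); return [k for k in cv2.findContours(m,cv2.RETR_EXTERNAL,cv2.CHAIN_APPROX_NONE)[0] if cv2.contourArea(k)>=amin]
def rect(c,k,z):
    """min-area rect of a contour cast onto height z: centre, sides(mm), angle of long side(deg)"""
    w=ray(c,k.reshape(-1,2),z)[:,:2]*1000; b=cv2.boxPoints(cv2.minAreaRect(w.astype(np.float32)))
    e=[b[1]-b[0],b[2]-b[1]]; l=[np.linalg.norm(x) for x in e]; i=int(l[1]>l[0]); a=np.degrees(np.arctan2(e[i][1],e[i][0]))
    return b.mean(0).round(1),np.round(sorted(l),1),round((a+90)%180-90,2)
def hsv(a): return [x.astype(int) for x in cv2.split(cv2.cvtColor(a,cv2.COLOR_BGR2HSV))]
E
python3 - <<'E'
from h import *
a=cv2.imread('pics/top0.png'); c=cam('top'); h,s,v=hsv(a)
def box(x0,y0,x1,y1):
    m=np.zeros(a.shape[:2],bool); m[y0:y1,x0:x1]=1; return m
bed=box(190,130,305,215)
print('brown');
for k in blobs(bed&(h<20)&(s>130)&(v<190),60): print(cv2.contourArea(k),rect(c,k,.064))
print('rail')
for k in blobs(box(318,160,350,250)&(v<70),40): print(rect(c,k,.046))
print('ruler')
for k in blobs(box(315,160,355,250)&(s<70)&(h>30),300): print(rect(c,k,.01))
print('bed')
for k in blobs(box(194,130,305,215)&(s<60)&(v>120),600): print(cv2.contourArea(k),rect(c,k,.02))
m=bed&((h<8)|(h>172))&(s>110)&(v>120); y,x=np.nonzero(m); w=ray(c,np.c_[x,y],.02)*1000; print('red',len(x)); print(w[::6,:2].round())
for n,b in (('sw',box(175,138,200,172)),):
    print([a[y,x].tolist() for y,x in ((150,190),(146,190),(154,187))])
E
```

```text
brown
303.5 (array([558.2, -54.3], dtype=float32), array([44.4, 77.9], dtype=float32), np.float32(-0.08))
302.0 (array([559.2,  32.8], dtype=float32), array([44. , 78.8], dtype=float32), np.float32(-6.61))
299.5 (array([577.7, 119.6], dtype=float32), array([41.8, 78.4], dtype=float32), np.float32(0.73))
rail
(array([ 445. , -251.7], dtype=float32), array([ 24.6, 115.7], dtype=float32), np.float32(1.73))
ruler
(array([ 460. , -256.7], dtype=float32), array([ 68.9, 272.2], dtype=float32), np.float32(1.76))
bed
5822.5 (array([572.1,  30.2], dtype=float32), array([211.7, 321.8], dtype=float32), np.float32(82.71))
red 19
[[ 588.  189.]
 [ 584.  159.]
 [ 560.  -20.]
 [ 547. -125.]]
[[34, 32, 31], [47, 78, 32], [68, 64, 60]]
```

Call:
{"name": "step_arm", "arguments": {"increments": [[[27, 29, 0, 0, 0, -2.2], [27, 29, 0, 0, 0, -2.2], [27, 29, 0, 0, 0, -2.2], [27, 29, 0, 0, 0, -2.2], [27, 29, 0, 0, 0, -2.2]]], "gripper": 1}}

```text
clock: 0.52
ee_pos: [0.3372, -0.3651, 0.2311]
orientation: [-3.128, -0.283, 0.0]
contact_force: [0.5, -0.1, -0.6]
opening: 0.0853
finger_force: 0.0
```

Call:
{"name": "step_arm", "arguments": {"increments": [[[27, 29, 0, 0, 0, -2.2], [27, 29, 0, 0, 0, -2.2], [27, 29, 0, 0, 0, -2.2], [27, 29, 0, 0, 0, -2.2], [0, 0, 0, 0, 0, 0]]]}}

```text
clock: 0.93
ee_pos: [0.4474, -0.246, 0.2311]
orientation: [-3.139, -0.052, -0.001]
contact_force: [0.2, 0.2, -0.3]
opening: 0.0854
finger_force: 0.0
```

```bash
python3 - <<'E'
from h import *
s=r.get_state(); a=r.snapshot('wrist'); cv2.imwrite('pics/w1.png',a); c=cam('wrist',s); h,sa,v=hsv(a)
print(s['ee_pos'],R.from_rotvec(s['orientation']).as_matrix().round(3).tolist())
for k in blobs(v<60,400): print('dark',cv2.boundingRect(k),rect(c,k,.046))
for k in blobs((sa<60)&(h>30)&(v>90),1500): print('grey',cv2.boundingRect(k),rect(c,k,.01))
t=r.snapshot('top'); cv2.imwrite('pics/top1.png',t)
E
```

```text
[ 0.44743135 -0.24595891  0.23112148] [[0.999, 0.033, 0.001], [0.033, -0.999, 0.002], [0.001, -0.002, -1.0]]
dark (248, 105, 24, 114) (array([ 451.9, -255.3], dtype=float32), array([ 23. , 114.2], dtype=float32), np.float32(1.82))
dark (0, 0, 512, 384) (array([ 385.7, -256.6], dtype=float32), array([446.9, 671.7], dtype=float32), np.float32(-88.23))
grey (227, 16, 69, 267) (array([ 447.5, -256.3], dtype=float32), array([ 69.3, 298.2], dtype=float32), np.float32(1.72))
grey (72, 0, 69, 61) (array([579.8, -94.9], dtype=float32), array([58.1, 70.5], dtype=float32), np.float32(89.86))
grey (0, 0, 135, 159) (array([532.4, -46.7], dtype=float32), array([148.2, 153.9], dtype=float32), np.float32(-7.58))
```

View pics/w1.png

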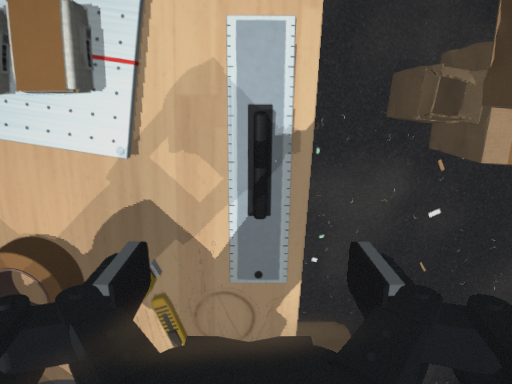

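The wrist view shows the ruler fully, from (227,16) to (296,283), with its black rail at (260,160), plus the bed's right end, the red line at (115,60) and the right carton.

Call:
{"name": "step_arm", "arguments": {"increments": [[[0, -3, -36, 0, 0, 0], [0, -3, -36, 0, 0, 0], [0, -4.3, -36, 0, 0, 0], [0, 0, -36, 0, 0, 0], [0, 0, -36, 0, 0, 0]]]}}

```text
clock: 1.45
ee_pos: [0.4432, -0.2624, 0.0498]
orientation: [3.141, 0.043, 0.0]
contact_force: [1.7, -0.2, -0.6]
opening: 0.0852
finger_force: 0.0
```

Call:
{"name": "step_arm", "arguments": {"increments": [[[0, 0, -18, 0, 0, -0.2], [0, 0, -17, 0, 0, 0], [0, 0, 0, 0, 0, 0], [0, 0, 0, 0, 0, 0]]]}}

```text
clock: 1.78
ee_pos: [0.4436, -0.2619, 0.0161]
orientation: [-3.14, -0.038, 0.002]
contact_force: [-0.3, 0.2, 0.7]
opening: 0.0852
finger_force: 0.0
```

Call:
{"name": "step_arm", "arguments": {"increments": [[[0, 0, 0, 0, 0, 0], [0, 0, 0, 0, 0, 0], [0, 0, 0, 0, 0, 0], [0, 0, 0, 0, 0, 0], [0, 0, 0, 0, 0, 0]]], "gripper": 0}}

```text
clock: 2.2
ee_pos: [0.4445, -0.2612, 0.0169]
orientation: [3.141, 0.041, 0.001]
contact_force: [0.7, -0.4, -0.8]
opening: 0.0255
finger_force: 0.0
```

Call:
{"name": "step_arm", "arguments": {"increments": [[[0, 0, 0, 0, 0, 0], [0, 0, 0, 0, 0, 0], [0, 0, 0, 0, 0, 0], [0, 0, 0, 0, 0, 0], [0, 0, 0, 0, 0, 0]]]}}

```text
clock: 2.62
ee_pos: [0.4445, -0.2611, 0.0168]
orientation: [3.141, 0.041, 0.001]
contact_force: [-0.3, 1.6, 7.0]
opening: 0.013
finger_force: 60.1
```

Call:
{"name": "step_arm", "arguments": {"increments": [[[0, 0, 15, 0, 0, 0], [0, 0, 25, 0, 0, 0], [0, 0, 25, 0, 0, 0], [0, 0, 20, 0, 0, 0], [0, 0, 5, 0, 0, 0]]]}}

```text
clock: 3.03
ee_pos: [0.4451, -0.2618, 0.1089]
orientation: [3.138, 0.041, 0.005]
contact_force: [-0.5, 0.3, -1.9]
opening: 0.013
finger_force: 59.0
```

Call:
{"name": "step_arm", "arguments": {"increments": [[[-2, 12, 0, 0, 0, 3], [-2, 22, 0, 0, 0, 5.6], [-2, 22, 0, 0, 0, 5.6], [0, 22, 0, 0, 0, 5.6], [0, 22, 0, 0, 0, 5.6]]]}}

```text
clock: 3.45
ee_pos: [0.4376, -0.1599, 0.1052]
orientation: [-3.053, -0.736, 0.002]
contact_force: [0.8, 1.1, -3.2]
opening: 0.0131
finger_force: 58.9
```

Call:
{"name": "step_arm", "arguments": {"increments": [[[0, 22, 0, 0, 0, 5.6], [0, 22, 0, 0, 0, 5.6], [0, 22, 0, 0, 0, 5.6], [0, 22, 0, 0, 0, 5.6], [0, 22, 0, 0, 0, 5.6]]]}}

```text
clock: 3.87
ee_pos: [0.4377, -0.0499, 0.1053]
orientation: [-2.784, -1.454, 0.002]
contact_force: [-0.3, 0.6, -3.1]
opening: 0.0133
finger_force: 58.9
```

Call:
{"name": "step_arm", "arguments": {"increments": [[[2, 22, 0, 0, 0, 5.6], [2, 22, 0, 0, 0, 5.6], [2, 22, 0, 0, 0, 5.6], [4, 22, 0, 0, 0, 5.6], [4, 8, 0, 0, 0, 5.4]]]}}

```text
clock: 4.28
ee_pos: [0.4514, 0.0472, 0.1052]
orientation: [-2.35, -2.081, 0.002]
contact_force: [0.2, -0.6, -3.7]
opening: 0.0133
finger_force: 58.8
```

Call:
{"name": "step_arm", "arguments": {"increments": [[[0, 0, 0, 0, 0, 0], [0, 0, 0, 0, 0, 0], [0, 0, 0, 0, 0, 0]]]}}

```text
clock: 4.53
ee_pos: [0.4519, 0.0444, 0.1057]
orientation: [-2.361, -2.071, 0.001]
contact_force: [0.2, 0.1, -2.8]
opening: 0.0129
finger_force: 58.9
```

```bash
python3 - <<'E'
from h import *
s=r.get_state(); a=r.snapshot('wrist'); cv2.imwrite('pics/w2.png',a)
print(s['ee_pos'],R.from_rotvec(s['orientation']).as_matrix().round(4).tolist(),s['opening'],s['finger_force'])
E
```

```text
[0.45194949 0.04442864 0.10574229] [[0.1303, 0.9915, -0.0012], [0.9915, -0.1303, -0.0], [-0.0002, -0.0012, -1.0]] 0.012946042456269716 58.883607387542725
```

View pics/w2.png

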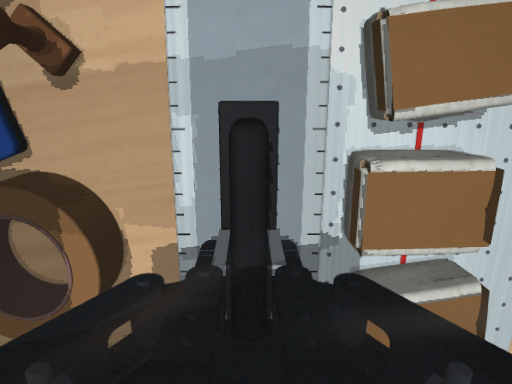

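The wrist view shows the ruler vertical, its far edge at column ~331. The three cartons are to its right, and the red line shows in the gaps at (432,2), (420,137) and (403,260).

```bash
python3 - <<'E'
from h import *
a=cv2.imread('pics/w2.png'); s=r.get_state(); c=cam('wrist',s); h,sa,v=hsv(a)
M=R.from_rotvec(s['orientation']).as_matrix(); p=s['ee_pos']
m=((h<8)|(h>172))&(sa>130)&(v>120); m[:,:370]=0; 
P=[]
for k in blobs(m,5):
    q=np.array([x for x in zip(*cv2.drawContours(np.zeros(a.shape[:2],np.uint8),[k],-1,1,-1).nonzero()[::-1])])
    w=ray(c,q,.02)[:,:2]*1000; print(cv2.boundingRect(k),len(q),w.mean(0).round(1)); P.append(w.mean(0))
P=np.array(P); d=np.polyfit(P[:,1],P[:,0],1); print('line slope deg',np.degrees(np.arctan(d[0])),'x at y=30',np.polyval(d,30))
g=cv2.cvtColor(a,cv2.COLOR_BGR2GRAY)
for y in (20,90,180): print(y,g[y,322:342].tolist(),g[y,160:182].tolist())
for y in(20,180): 
  w=ray(c,[(171,y),(331,y)],p[2]-.0168+.01); print(((w-p)@M*1000).round(1).tolist())
# old views
t=cv2.imread('pics/top0.png');ct=cam('top'); h,sa,v=hsv(t); m=((h<8)|(h>172))&(sa>90)&(v>100); m[:130]=0;m[215:]=0;m[:,:195]=0;m[:,300:]=0
y,x=m.nonzero(); w=ray(ct,np.c_[x,y],.02)*1000; d=np.polyfit(w[:,1],w[:,0],1); print('top',len(x),np.degrees(np.arctan(d[0])),np.polyval(d,30))
# switch region crop in scene
b=cv2.imread('pics/scene0.png')[145:195,285:345]; cv2.imwrite('pics/sw.png',cv2.resize(b,(720,600),interpolation=cv2.INTER_CUBIC))
E
```

```text
(401, 255, 5, 9) 40 [562.  -19.8]
(415, 128, 8, 22) 113 [573.7  71.2]
line slope deg 7.351310710677484 x at y=30 568.4200220575001
20 [194, 197, 198, 199, 196, 197, 193, 191, 170, 150, 173, 211, 208, 209, 210, 210, 209, 208, 208, 207] [166, 167, 167, 166, 165, 163, 182, 197, 201, 198, 197, 195, 193, 195, 199, 202, 205, 205, 203, 202, 203, 203]
90 [175, 174, 173, 171, 167, 150, 139, 190, 192, 190, 192, 194, 192, 190, 191, 186, 169, 165, 167, 178] [140, 140, 141, 138, 138, 140, 139, 132, 132, 160, 177, 183, 177, 174, 173, 172, 173, 176, 183, 185, 185, 186]
180 [154, 140, 158, 181, 184, 187, 190, 189, 185, 185, 183, 183, 186, 186, 187, 185, 183, 181, 184, 186] [148, 147, 148, 146, 147, 147, 146, 146, 145, 147, 147, 146, 146, 134, 158, 175, 180, 177, 173, 176, 194, 197]
[[100.4, -33.0, 6.8], [100.4, 33.6, 6.8]]
[[31.9, -36.7, 6.8], [31.8, 37.4, 6.8]]
top 34 7.450284429085281 567.8456105330447
```

View pics/sw.png

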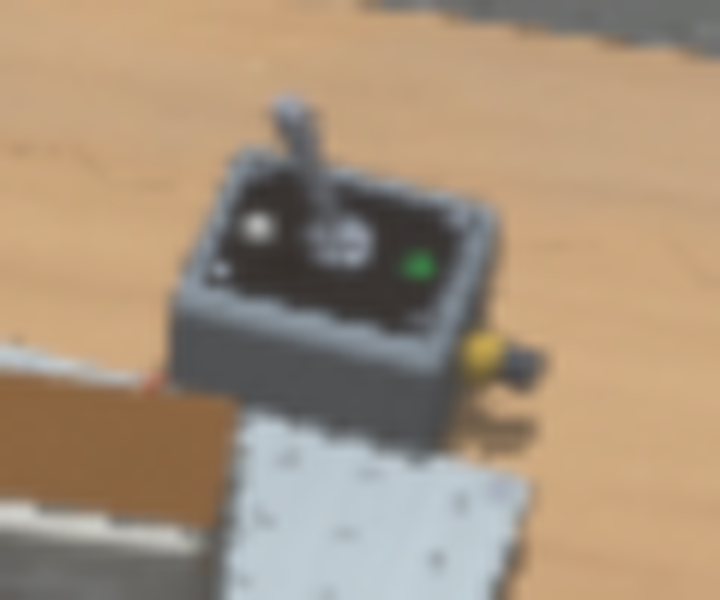

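The switch crop shows the bat leaning toward the white dot, with its tip at crop (288,105) and foot at (335,235); the green dot is at (418,265).

Call:
{"name": "step_arm", "arguments": {"increments": [[[0, 0, -15, 0, 0, 0], [0, 0, -20, 0, 0, 0], [0, 0, -20, 0, 0, 0], [0, 0, -11, 0, 0, 0], [0, 0, 0, 0, 0, 0]]]}}

```text
clock: 5.0
ee_pos: [0.4511, 0.0443, 0.0384]
orientation: [-2.359, -2.07, 0.004]
contact_force: [-1.2, 0.3, -3.8]
opening: 0.0132
finger_force: 58.7
```

Call:
{"name": "step_arm", "arguments": {"increments": [[[5, -0.65, 0, 0, 0, 0], [5, -0.65, 0, 0, 0, 0], [5, -0.65, 0, 0, 0, 0], [5, -0.65, 0, 0, 0, 0], [5, -0.65, 0, 0, 0, 0]]]}}

```text
clock: 5.42
ee_pos: [0.4783, 0.0415, 0.0409]
orientation: [2.358, 2.074, 0.001]
contact_force: [-0.3, -0.3, -2.9]
opening: 0.013
finger_force: 58.9
```

Call:
{"name": "step_arm", "arguments": {"increments": [[[5, -0.65, 0, 0, 0, 0], [5, -0.65, 0, 0, 0, 0], [5, -0.65, 0, 0, 0, 0], [5, -0.65, 0, 0, 0, 0], [5, -0.65, 0, 0, 0, 0]]]}}

```text
clock: 5.83
ee_pos: [0.5025, 0.0385, 0.0402]
orientation: [-2.358, -2.075, 0.001]
contact_force: [-1.6, 0.1, -2.8]
opening: 0.0134
finger_force: 59.0
```

Call:
{"name": "step_arm", "arguments": {"increments": [[[3, -0.4, 0, 0, 0, 0], [3, -0.4, 0, 0, 0, 0], [3, -0.4, 0, 0, 0, 0], [2, -0.25, 0, 0, 0, 0], [2, -0.25, 0, 0, 0, 0]]]}}

```text
clock: 6.25
ee_pos: [0.5154, 0.0367, 0.0402]
orientation: [-2.359, -2.075, 0.0]
contact_force: [-1.9, 0.8, -2.9]
opening: 0.0132
finger_force: 58.9
```

Call:
{"name": "step_arm", "arguments": {"increments": [[[2, -0.25, 0, 0, 0, 0], [2, -0.25, 0, 0, 0, 0], [2, -0.25, 0, 0, 0, 0], [0, 0, 0, 0, 0, 0], [0, 0, 0, 0, 0, 0]]]}}

```text
clock: 6.67
ee_pos: [0.5218, 0.0358, 0.0404]
orientation: [2.358, 2.074, 0.001]
contact_force: [-0.5, -0.3, -3.2]
opening: 0.013
finger_force: 58.9
```

```bash
python3 - <<'E'
from h import *
s=r.get_state(); a=r.snapshot('wrist'); cv2.imwrite('pics/w3.png',a)
print(s['ee_pos'],R.from_rotvec(s['orientation']).as_matrix().round(4).tolist(),s['contact_force'])
E
```

```text
[0.52177804 0.03584806 0.04044907] [[0.1276, 0.9918, 0.001], [0.9918, -0.1276, -0.0002], [-0.0, 0.001, -1.0]] [-0.50699461 -0.29433161 -3.17415439]
```

View pics/w3.png

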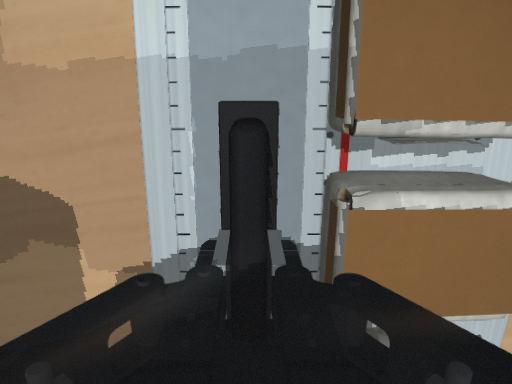

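The wrist view shows the ruler edge flush against the cartons' near faces. The red line is visible in the gap at (344,155), a little ahead of the ruler edge at ~(327,155).

```bash
cat > gap.py <<'E'
from h import *
import sys
s=r.get_state(); a=r.snapshot('wrist'); cv2.imwrite(sys.argv[1],a); c=cam('wrist',s); h,sa,v=hsv(a)
M=R.from_rotvec(s['orientation']).as_matrix(); p=s['ee_pos']; g=cv2.cvtColor(a,cv2.COLOR_BGR2GRAY)
m=((h<8)|(h>172))&(sa>130)&(v>120); m[:,:315]=0; m[:,380:]=0
print(p,'TCP.n',p[:2]@[.9917,-.1288]*1000)
for y in range(136,171,5):
    x=m[y].nonzero()[0]
    if len(x): w=((ray(c,[(x.min()-.5,y),(x.max()+.5,y)],.02)-p)@M*1000); print(y,x.min(),x.max(),'line tool y',w[:,1].round(1),g[y,312:x.min()+1].tolist())
for y in (30,80,150,155,160):
    print('edge lookup',y,[(x,ray(c,[(x,y)],p[2]-.0068).__sub__(p)[0]@M[:,1]*1000) for x in (324,328,332)], g[y,318:338].tolist())
E
python3 gap.py pics/w4.png
```

```text
[0.52168038 0.03591914 0.04045583] TCP.n 512.7240486777733
151 341 343 line tool y [44.7 46.2] [174, 173, 173, 170, 152, 95, 44, 47, 46, 46, 49, 46, 92, 135, 164, 177, 177, 179, 179, 180, 181, 180, 178, 178, 179, 178, 177, 179, 129, 83]
156 341 347 line tool y [44.9 48.4] [174, 173, 172, 171, 170, 172, 172, 172, 171, 172, 169, 160, 144, 160, 180, 176, 176, 179, 180, 180, 181, 180, 180, 178, 178, 178, 178, 156, 111, 76]
161 340 347 line tool y [44.5 48.6] [174, 174, 170, 170, 171, 170, 173, 171, 171, 171, 166, 155, 142, 159, 178, 177, 177, 176, 179, 181, 182, 180, 178, 178, 179, 178, 179, 134, 85]
166 340 346 line tool y [44.7 48.2] [173, 173, 171, 171, 170, 172, 173, 172, 172, 170, 164, 149, 144, 163, 177, 176, 177, 180, 181, 181, 181, 179, 177, 177, 176, 179, 178, 131, 73]
edge lookup 30 [(324, np.float64(30.83816929112432)), (328, np.float64(32.524356883018775)), (332, np.float64(34.21248475882048))] [197, 195, 195, 196, 195, 196, 198, 197, 197, 194, 194, 182, 161, 121, 80, 69, 70, 69, 70, 72]
edge lookup 80 [(324, np.float64(31.75993559978161)), (328, np.float64(33.49643911681737)), (332, np.float64(35.23492862441556))] [174, 172, 154, 154, 155, 155, 155, 154, 154, 142, 127, 137, 81, 65, 70, 69, 67, 69, 77, 71]
edge lookup 150 [(324, np.float64(33.329221085869015)), (328, np.float64(35.15154059412681)), (332, np.float64(36.97598957317137))] [115, 116, 116, 115, 117, 113, 115, 137, 165, 177, 176, 178, 178, 181, 180, 181, 179, 177, 178, 179]
edge lookup 155 [(324, np.float64(33.45504499923613)), (328, np.float64(35.28425139568538)), (332, np.float64(37.11560130459162))] [174, 173, 172, 171, 170, 162, 145, 161, 179, 178, 176, 177, 179, 181, 181, 181, 179, 179, 177, 177]
edge lookup 160 [(324, np.float64(33.58284344243621)), (328, np.float64(35.419045662484585)), (332, np.float64(37.25740598380916))] [172, 172, 171, 170, 166, 155, 139, 152, 178, 176, 177, 179, 179, 179, 182, 180, 179, 179, 177, 178]
```

Call:
{"name": "step_arm", "arguments": {"increments": [[[2, -0.26, 0, 0, 0, 0], [2, -0.26, 0, 0, 0, 0], [2, -0.26, 0, 0, 0, 0], [2, -0.26, 0, 0, 0, 0], [1.5, -0.2, 0, 0, 0, 0]]]}}

```text
clock: 7.18
ee_pos: [0.531, 0.0347, 0.0403]
orientation: [-2.359, -2.075, 0.0]
contact_force: [-2.7, -0.3, -1.0]
opening: 0.0131
finger_force: 59.1
```

Call:
{"name": "step_arm", "arguments": {"increments": [[[1, -0.13, 0, 0, 0, 0], [1, -0.13, 0, 0, 0, 0], [0.5, -0.06, 0, 0, 0, 0], [0, 0, 0, 0, 0, 0], [0, 0, 0, 0, 0, 0]]]}}

```text
clock: 7.6
ee_pos: [0.5335, 0.0344, 0.0403]
orientation: [2.359, 2.075, 0.0]
contact_force: [-0.1, 0.3, -3.3]
opening: 0.0129
finger_force: 58.9
```

```bash
python3 gap.py pics/w5.png
```

```text
[0.53349869 0.0343807  0.04027216] TCP.n 524.6424195739766
edge lookup 30 [(324, np.float64(30.834870345831852)), (328, np.float64(32.520682724874455)), (332, np.float64(34.208413077386275))] [193, 193, 193, 191, 191, 195, 195, 195, 195, 193, 191, 176, 156, 116, 80, 68, 67, 67, 67, 71]
edge lookup 80 [(324, np.float64(31.756245148064153)), (328, np.float64(33.49233948647592)), (332, np.float64(35.230396131475885))] [171, 170, 152, 150, 154, 152, 152, 150, 149, 140, 124, 95, 63, 65, 64, 65, 64, 72, 80, 55]
edge lookup 150 [(324, np.float64(33.32486469001037)), (328, np.float64(35.14671627417397)), (332, np.float64(36.97067119573168))] [113, 116, 114, 115, 114, 109, 112, 131, 156, 173, 174, 175, 175, 173, 172, 173, 174, 175, 163, 152]
edge lookup 155 [(324, np.float64(33.45063472806777)), (328, np.float64(35.27936841279906)), (332, np.float64(37.110219274233714))] [170, 170, 169, 168, 167, 157, 144, 154, 173, 174, 173, 173, 174, 172, 171, 175, 175, 175, 176, 173]
edge lookup 160 [(324, np.float64(33.57837834541731)), (328, np.float64(35.4141029774978)), (332, np.float64(37.25195916865842))] [172, 169, 170, 168, 164, 152, 134, 147, 172, 173, 175, 174, 172, 173, 173, 174, 174, 175, 175, 172]
```

View pics/w5.png

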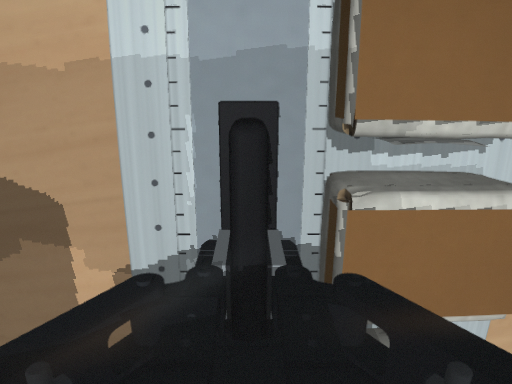

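The red line is now hidden at the ruler edge in the carton gap near (335,155), as expected when the edge sits on it. I'll back off and check.

Call:
{"name": "step_arm", "arguments": {"increments": [[[-3, 0.4, 0, 0, 0, 0], [-8, 1, 0, 0, 0, 0], [-10, 1.3, 0, 0, 0, 0], [-10, 1.3, 0, 0, 0, 0], [-9, 1.2, 0, 0, 0, 0]]]}}

```text
clock: 8.07
ee_pos: [0.4923, 0.0397, 0.0404]
orientation: [2.359, 2.075, 0.0]
contact_force: [-0.2, -0.4, -2.0]
opening: 0.0134
finger_force: 58.9
```

Call:
{"name": "step_arm", "arguments": {"increments": [[[0, 0, 20, 0, 0, 0], [0, 0, 30, 0, 0, 0], [0, 0, 20, 0, 0, 0], [0, 0, 0, 0, 0, 0], [0, 0, 0, 0, 0, 0]]]}}

```text
clock: 8.48
ee_pos: [0.4932, 0.0396, 0.1107]
orientation: [2.358, 2.074, 0.002]
contact_force: [0.2, -0.5, -3.4]
opening: 0.0129
finger_force: 59.3
```

```bash
python3 - <<'E'
from h import *
s=r.get_state(); a=r.snapshot('wrist'); cv2.imwrite('pics/w6.png',a); t=r.snapshot('scene'); cv2.imwrite('pics/sc6.png',t)
print(s['ee_pos'],R.from_rotvec(s['orientation']).as_matrix().round(4).tolist(),s['contact_force'])
E
```

```text
[0.49319593 0.039627   0.11068533] [[0.1274, 0.9918, 0.0019], [0.9918, -0.1274, -0.0003], [-0.0001, 0.0019, -1.0]] [ 0.19118987 -0.53431743 -3.43038589]
```

View pics/w6.png

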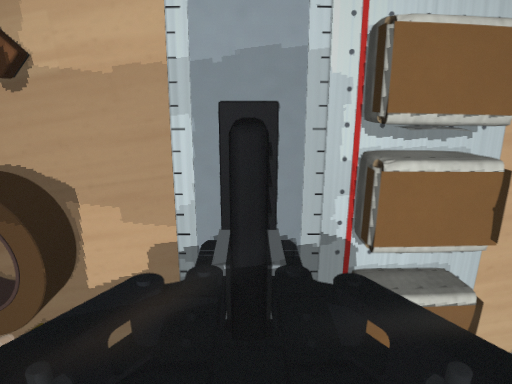

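The red line is fully visible running from (366,5) to (348,270), with the cartons' near faces just at its far side. I'll measure how much of the line each carton covers.

```bash
python3 - <<'E'
from h import *
a=cv2.imread('pics/w6.png'); s=r.get_state(); c=cam('wrist',s); h,sa,v=hsv(a); n=np.array([.9917,-.1288])
m=((h<8)|(h>172))&(sa>150)&(v>90); m[:,:335]=0;m[:,385:]=0
for y in range(2,274,9):
    x=m[y].nonzero()[0]
    if len(x): w=ray(c,[(x.min()-.5,y),(x.max()+.5,y)],.02)*1000; print(y,x.min(),x.max(),w[:,1].mean().round(),(w[:,:2]@n).round(1),a[y,x.max()-2:x.max()+7,2].tolist())
E
```

```text
2 364 368 159.0 [556.  559.2] [171, 171, 171, 173, 186, 186, 185, 184, 183]
11 363 367 153.0 [555.6 558.9] [172, 172, 172, 177, 186, 189, 189, 188, 185]
20 363 367 148.0 [556.  559.3] [172, 172, 167, 172, 188, 190, 189, 188, 185]
29 362 366 142.0 [555.7 559. ] [174, 164, 153, 157, 166, 168, 153, 108, 63]
38 362 366 137.0 [556.1 559.4] [173, 170, 156, 107, 98, 79, 65, 64, 63]
47 361 365 131.0 [555.8 559.1] [175, 165, 130, 101, 96, 82, 67, 64, 63]
56 360 364 126.0 [555.5 558.8] [176, 170, 157, 136, 102, 87, 70, 66, 67]
65 360 364 120.0 [555.9 559.2] [173, 143, 102, 95, 88, 71, 68, 66, 67]
74 359 363 114.0 [555.6 559. ] [178, 178, 176, 107, 94, 77, 72, 67, 66]
83 359 362 109.0 [556.  558.7] [177, 177, 160, 156, 121, 86, 66, 66, 64]
92 358 362 103.0 [555.8 559.2] [177, 177, 128, 97, 92, 73, 63, 61, 64]
101 357 361 97.0 [555.5 559. ] [178, 178, 177, 148, 109, 83, 67, 64, 63]
110 357 360 91.0 [556.  558.7] [178, 178, 154, 104, 96, 91, 75, 63, 67]
119 356 360 85.0 [555.7 559.2] [177, 178, 171, 142, 118, 111, 94, 76, 63]
128 355 359 79.0 [555.5 559. ] [178, 177, 177, 175, 175, 190, 187, 161,
[... 483 characters left out ...]
4, 153, 144, 105, 91, 73, 66, 68, 67]
200 350 353 27.0 [556. 559.] [175, 165, 115, 94, 94, 76, 71, 67, 67]
209 349 352 21.0 [555.8 558.8] [174, 176, 177, 136, 101, 83, 65, 66, 66]
218 348 352 14.0 [555.6 559.4] [176, 133, 98, 96, 88, 66, 67, 66, 66]
227 347 351 6.0 [555.5 559.3] [176, 175, 163, 103, 93, 76, 64, 65, 64]
236 347 350 -1.0 [556.1 559.1] [176, 174, 175, 170, 138, 118, 117, 117, 117]
245 346 349 -8.0 [555.9 559. ] [115, 113, 114, 115, 114, 115, 146, 133, 167]
254 345 348 -15.0 [555.8 558.9] [114, 114, 115, 105, 111, 116, 115, 118, 115]
263 344 347 -23.0 [555.6 558.8] [113, 114, 114, 113, 115, 115, 117, 117, 115]
272 343 346 -31.0 [555.5 558.6] [100, 99, 93, 82, 82, 81, 83, 73, 45]
```

```bash
python3 - <<'E'
from h import *
a=cv2.imread('pics/w6.png'); s=r.get_state(); c=cam('wrist',s); n=np.array([.9917,-.1288])
for y in (8,92,137,182,218): print(y,[(x,a[y,x].tolist()) for x in range(352 if y<100 else 345,374 if y<100 else 366)][:22])
for x,y in((361,92),(366,92),(372,92)): print(ray(c,[(x,y)],.02)[0,:2]@n*1000)
t=cv2.imread('pics/sc6.png')[170:250,240:320]; cv2.imwrite('pics/sc6c.png',cv2.resize(t,(600,600),interpolation=cv2.INTER_CUBIC))
x=cv2.resize(a[20:260,330:400],None,fx=2.5,fy=2.5,interpolation=cv2.INTER_NEAREST); cv2.imwrite('pics/w6c.png',np.hstack([x,cv2.resize(t,(600,600),interpolation=cv2.INTER_CUBIC)]))
E
```

```text
8 [(352, [198, 197, 183]), (353, [198, 195, 181]), (354, [199, 197, 184]), (355, [199, 199, 185]), (356, [199, 200, 187]), (357, [198, 199, 187]), (358, [198, 200, 189]), (359, [199, 201, 190]), (360, [195, 196, 186]), (361, [181, 180, 170]), (362, [133, 131, 153]), (363, [66, 67, 164]), (364, [43, 46, 173]), (365, [38, 43, 171]), (366, [41, 45, 172]), (367, [40, 45, 172]), (368, [71, 75, 170]), (369, [172, 171, 173]), (370, [197, 198, 187]), (371, [198, 199, 188]), (372, [198, 198, 188]), (373, [197, 198, 186])]
92 [(352, [206, 207, 194]), (353, [206, 206, 192]), (354, [207, 208, 194]), (355, [206, 207, 193]), (356, [184, 183, 176]), (357, [117, 117, 163]), (358, [45, 50, 172]), (359, [42, 47, 178]), (360, [41, 45, 177]), (361, [42, 46, 177]), (362, [34, 36, 128]), (363, [82, 81, 97]), (364, [97, 96, 92]), (365, [76, 76, 73]), (366, [60, 63, 63]), (367, [60, 62, 61]), (368, [62, 65, 64]), (369, [64, 67, 65]), (370, [62, 66, 65]), (371, [73, 76, 75]), (372, [84, 87, 86]), (373, [71, 77, 78])]
137 [(345, [207, 205, 191]), (346, [207, 205, 191]), (347, [207, 208, 194]), (348, [208, 209
[... 686 characters left out ...]
357, [95, 95, 91]), (358, [71, 73, 71]), (359, [68, 73, 72]), (360, [66, 69, 69]), (361, [66, 69, 69]), (362, [68, 71, 70]), (363, [68, 71, 71]), (364, [76, 80, 78]), (365, [72, 77, 78])]
218 [(345, [202, 198, 185]), (346, [180, 177, 166]), (347, [116, 115, 159]), (348, [56, 56, 172]), (349, [38, 41, 175]), (350, [41, 44, 176]), (351, [31, 32, 133]), (352, [41, 40, 98]), (353, [94, 93, 96]), (354, [95, 94, 88]), (355, [64, 67, 66]), (356, [63, 67, 67]), (357, [64, 67, 66]), (358, [63, 67, 66]), (359, [62, 65, 63]), (360, [72, 74, 74]), (361, [82, 87, 85]), (362, [71, 78, 79]), (363, [35, 48, 59]), (364, [33, 46, 59]), (365, [32, 45, 58])]
558.1661417456672
561.5915860182341
565.7115540734519
```

View pics/w6c.png

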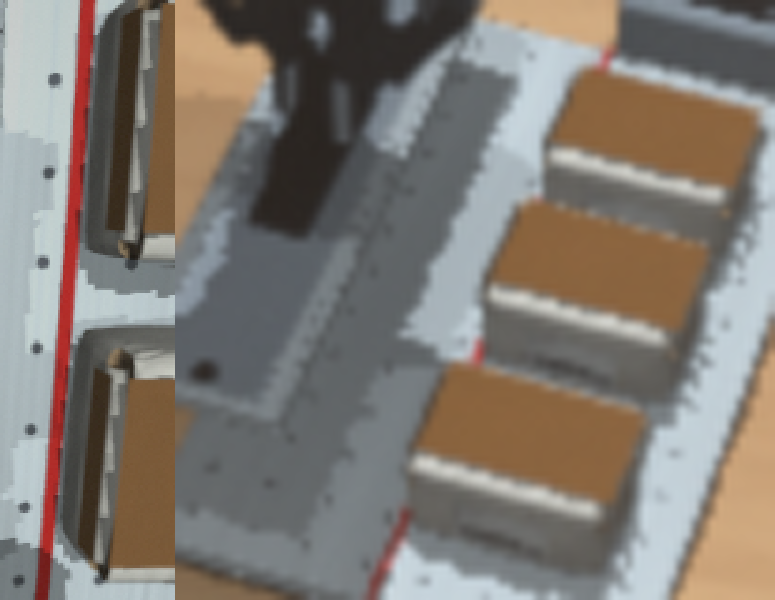

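The crop shows the line running just in front of all three cartons' near faces, evenly. I'll cross-check with the cartons' top edges, at a known height.

```bash
python3 - <<'E'
from h import *
a=cv2.imread('pics/w6.png'); s=r.get_state(); c=cam('wrist',s); n=np.array([.9917,-.1288]); h,sa,v=hsv(a)
print(s['ee_pos'],s['orientation'])
for y in (60,80,100,180,200,220,240):
    print(y,[tuple(a[y,x].tolist()) for x in range(364,398,2)])
    print([round(float(ray(c,[(x,y)],.064)[0,:2]@n*1000),1) for x in (370,376,382,388)])
# top brown region rectangles
m=(h<20)&(sa>130)&(v>100); m[:,:366]=0
for k in blobs(m,1500): print(cv2.boundingRect(k),rect(c,k,.064))
t=cv2.imread('pics/sc6.png'); ct=cam('scene'); h,sa,v=hsv(t)
m=(h<20)&(sa>130)&(v<190); m[:,:260]=0; m[:,345:]=0; m[:170]=0; m[250:]=0
for k in blobs(m,80): print('scene',cv2.boundingRect(k),rect(ct,k,.064), [round(float(q),1) for q in np.percentile(ray(ct,k.reshape(-1,2),.064)[:,:2]@n*1000,[0,5,95,100])])
m=((h<8)|(h>172))&(sa>110)&(v>90); m[:,:240]=0; m[:,345:]=0; m[:160]=0; m[260:]=0
y,x=m.nonzero(); w=ray(ct,np.c_[x,y],.02)[:,:2]*1000; print(np.c_[x,y,w.round(),(w@n).round(1)].tolist())
E
```

```text
[0.49244178 0.03969838 0.1091987 ] [-2.35772604e+00 -2.07393953e+00  2.03380160e-03]
60 [(46, 47, 157), (101, 100, 106), (66, 69, 69), (64, 67, 65), (67, 70, 70), (73, 76, 76), (43, 53, 60), (29, 42, 55), (29, 44, 57), (30, 44, 57), (97, 103, 106), (151, 158, 156), (96, 99, 99), (93, 97, 98), (66, 91, 116), (55, 89, 119), (54, 88, 119)]
[547.5, 550.8, 554.1, 557.4]
80 [(93, 92, 117), (66, 69, 68), (62, 65, 64), (61, 63, 63), (70, 74, 75), (62, 69, 71), (30, 45, 56), (29, 44, 56), (28, 44, 56), (74, 81, 86), (134, 141, 139), (92, 96, 95), (93, 97, 97), (69, 92, 116), (56, 89, 122), (58, 89, 123), (57, 89, 122)]
[548.4, 551.7, 555.0, 558.3]
100 [(91, 89, 84), (63, 66, 67), (63, 66, 66), (68, 71, 70), (74, 79, 80), (28, 42, 55), (31, 45, 57), (32, 44, 57), (51, 61, 69), (107, 112, 111), (89, 94, 93), (90, 94, 94), (52, 74, 94), (55, 89, 119), (55, 88, 121), (53, 87, 119), (55, 88, 120)]
[549.2, 552.6, 555.9, 559.3]
180 [(73, 76, 76), (48, 57, 64), (32, 45, 57), (30, 44, 56), (34, 48, 60), (114, 119, 121), (138, 145, 144), (96, 101, 100), (78, 92, 106), (56, 90, 122), (57, 90, 122), (57,
[... 2276 characters left out ...]
 -114.0, 744.7], [323.0, 258.0, 717.0, -122.0, 726.3], [324.0, 258.0, 719.0, -121.0, 729.1], [325.0, 258.0, 722.0, -120.0, 731.8], [326.0, 258.0, 725.0, -120.0, 734.6], [327.0, 258.0, 728.0, -119.0, 737.3], [328.0, 258.0, 731.0, -118.0, 740.1], [329.0, 258.0, 734.0, -118.0, 742.8], [330.0, 258.0, 737.0, -117.0, 745.6], [331.0, 258.0, 739.0, -117.0, 748.3], [323.0, 259.0, 717.0, -125.0, 727.2], [324.0, 259.0, 720.0, -124.0, 730.0], [325.0, 259.0, 723.0, -124.0, 732.7], [326.0, 259.0, 726.0, -123.0, 735.5], [327.0, 259.0, 728.0, -123.0, 738.2], [328.0, 259.0, 731.0, -122.0, 741.0], [329.0, 259.0, 734.0, -121.0, 743.7], [330.0, 259.0, 737.0, -121.0, 746.5], [331.0, 259.0, 740.0, -120.0, 749.2]]
```

Carton squareness is within about 0.2° of the line, and their near faces come out within about 1 mm of it from the ruler, the top edges and the scene view. Next I'll take the ruler back to where it lay.

Call:
{"name": "step_arm", "arguments": {"increments": [[[-10, -3, 0, 0, 0, 0], [-15, -10, 0, 0, 0, -3], [-10, -20, 0, 0, 0, -5.6], [-6, -20, 0, 0, 0, -5.6], [-3, -20, 0, 0, 0, -5.6]]]}}

```text
clock: 9.0
ee_pos: [0.4477, -0.0337, 0.109]
orientation: [-2.682, -1.632, 0.003]
contact_force: [-0.0, -0.4, -2.6]
opening: 0.0128
finger_force: 59.3
```

Call:
{"name": "step_arm", "arguments": {"increments": [[[-2, -20, 0, 0, 0, -5.6], [0, -20, 0, 0, 0, -5.6], [0, -20, 0, 0, 0, -5.6], [0, -20, 0, 0, 0, -5.6], [0, -20, 0, 0, 0, -5.6]]]}}

```text
clock: 9.42
ee_pos: [0.4465, -0.134, 0.1089]
orientation: [-2.997, -0.933, 0.003]
contact_force: [0.5, -0.9, -2.6]
opening: 0.0132
finger_force: 59.3
```

Call:
{"name": "step_arm", "arguments": {"increments": [[[0, -20, 0, 0, 0, -5.6], [0, -20, 0, 0, 0, -5.6], [0, -20, 0, 0, 0, -5.6], [0, -20, 0, 0, 0, -5.6], [0, -20, 0, 0, 0, -5.6]]]}}

```text
clock: 9.83
ee_pos: [0.4466, -0.2339, 0.1087]
orientation: [-3.134, -0.18, 0.003]
contact_force: [1.0, 0.8, -3.3]
opening: 0.0131
finger_force: 59.3
```

Call:
{"name": "step_arm", "arguments": {"increments": [[[0, -17, 0, 0, 0, -5.6], [0, 0, -25, 0, 0, 0], [0, 0, -25, 0, 0, 0], [0, 0, -20, 0, 0, 0], [0, 0, -10, 0, 0, 0]]]}}

```text
clock: 10.25
ee_pos: [0.4457, -0.2492, 0.0266]
orientation: [-3.137, -0.034, 0.007]
contact_force: [0.7, 0.4, -1.8]
opening: 0.0134
finger_force: 59.1
```

Call:
{"name": "step_arm", "arguments": {"increments": [[[0, 0, -4, 0, 0, 0], [0, 0, -4, 0, 0, 0], [0, 0, 0, 0, 0, 0], [0, 0, 0, 0, 0, 0]]]}}

```text
clock: 10.58
ee_pos: [0.4474, -0.2505, 0.0225]
orientation: [3.141, 0.035, 0.0]
contact_force: [0.6, 0.3, -3.2]
opening: 0.013
finger_force: 59.1
```

Call:
{"name": "step_arm", "arguments": {"increments": [[[0, 0, -2, 0, 0, 0], [0, 0, -2, 0, 0, 0], [0, 0, -1, 0, 0, 0], [0, 0, 0, 0, 0, 0], [0, 0, 0, 0, 0, 0]]]}}

```text
clock: 11.0
ee_pos: [0.4474, -0.2504, 0.0174]
orientation: [3.141, 0.035, 0.0]
contact_force: [0.4, 0.1, -3.1]
opening: 0.0133
finger_force: 59.2
```

Call:
{"name": "step_arm", "arguments": {"increments": [[[0, 0, 0, 0, 0, 0], [0, 0, 0, 0, 0, 0], [0, 0, 0, 0, 0, 0], [0, 0, 0, 0, 0, 0], [0, 0, 0, 0, 0, 0]]], "gripper": 0.7}}

```text
clock: 11.42
ee_pos: [0.4474, -0.2505, 0.0175]
orientation: [3.141, 0.035, 0.0]
contact_force: [0.3, 0.1, -0.2]
opening: 0.0597
finger_force: 0.0
```

Call:
{"name": "step_arm", "arguments": {"increments": [[[0, 0, 5, 0, 0, 0], [0, 0, 20, 0, 0, 0], [0, 0, 35, 0, 0, 0], [0, 0, 40, 0, 0, 0], [0, 0, 40, 0, 0, 0]]]}}

```text
clock: 11.83
ee_pos: [0.4469, -0.25, 0.1592]
orientation: [-3.141, -0.035, 0.001]
contact_force: [0.7, -1.1, -0.4]
opening: 0.0595
finger_force: 0.0
```

Call:
{"name": "step_arm", "arguments": {"increments": [[[0, 0, 35, 0, 0, 0], [0, 0, 20, 0, 0, 0], [0, 0, 0, 0, 0, 0], [0, 0, 0, 0, 0, 0], [0, 0, 0, 0, 0, 0]]], "gripper": 0}}

```text
clock: 12.25
ee_pos: [0.4469, -0.25, 0.2115]
orientation: [-3.14, -0.035, 0.002]
contact_force: [1.5, -0.2, -1.4]
opening: 0.0007
finger_force: 0.0
```

```bash
python3 - <<'E'
from h import *
s=r.get_state(); w=r.snapshot('wrist'); c=cam('wrist',s); h,sa,v=hsv(w); cv2.imwrite('pics/w7.png',w)
for k in blobs((sa<60)&(h>30)&(v>90),3000): print('grey',cv2.boundingRect(k),rect(c,k,.01))
a=r.snapshot('top'); cv2.imwrite('pics/top7.png',a); c=cam('top'); h,sa,v=hsv(a); n=np.array([.9917,-.1288])
y,x=np.mgrid[130:180,165:205]; g=(h[y,x]>45)&(h[y,x]<85)&(sa[y,x]>110)
print('green px',np.c_[x[g],y[g]].mean(0), ray(c,[np.c_[x[g],y[g]].mean(0)],.05))
print('pivot proj',proj(c,[[.6334,.2219,.05],[.6334-.0195,.2219+.0025,.102]]))
b=a[125:235,165:325]; cv2.imwrite('pics/top7c.png',cv2.resize(b,(800,550),interpolation=cv2.INTER_CUBIC))
E
```

```text
grey (0, 47, 122, 115) (array([505.1, -52. ], dtype=float32), array([100.5, 128.7], dtype=float32), np.float32(82.58))
grey (213, 5, 73, 271) (array([ 459.1, -248.8], dtype=float32), array([ 69.5, 282.7], dtype=float32), np.float32(1.24))
green px [188.8 146.5] [[0.65640568 0.21946397 0.05      ]]
pivot proj [[187.85257523 153.33216267]
 [183.6706009  155.05818735]]
```

View pics/top7c.png

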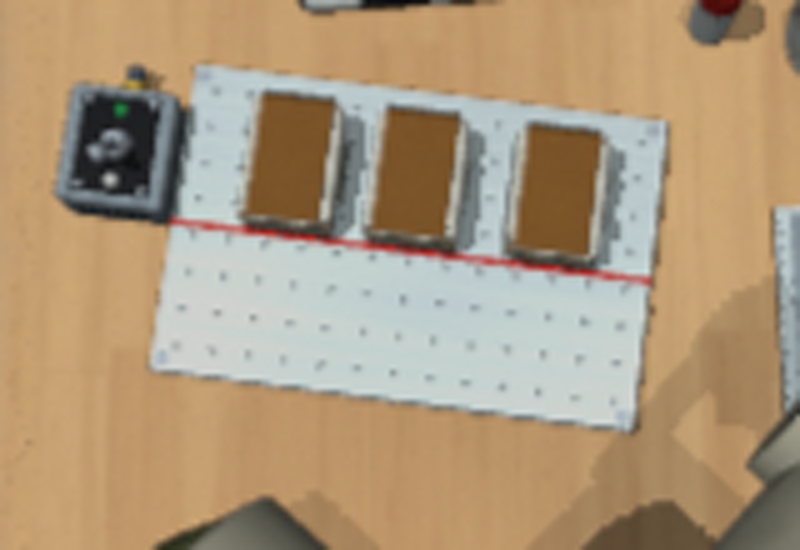

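The top view shows the bed clear, with the three cartons in a straight row just past the red line and the switch box at crop (118,150). The green dot is at (120,110), the white dot at (110,180), and the ruler is at the right. I'll take a closer look at the row from above before switching.

Call:
{"name": "step_arm", "arguments": {"increments": [[[2, 25, 0, 0, 0, -0.8], [2, 30, 0, 0, 0, -0.8], [2, 30, 0, 0, 0, -0.8], [2, 30, 0, 0, 0, -0.8], [2, 30, 0, 0, 0, -0.8]]]}}

```text
clock: 12.77
ee_pos: [0.4569, -0.104, 0.2113]
orientation: [-3.14, 0.077, 0.003]
contact_force: [0.1, -0.2, 0.1]
opening: 0.0
finger_force: 0.0
```

Call:
{"name": "step_arm", "arguments": {"increments": [[[2, 30, 0, 0, 0, -0.8], [2, 30, 0, 0, 0, -0.8], [2, 30, 0, 0, 0, -0.8], [2, 30, 0, 0, 0, -0.8], [0, 25, 0, 0, 0, -1.5]]]}}

```text
clock: 13.18
ee_pos: [0.465, 0.0415, 0.2114]
orientation: [-3.135, 0.204, 0.003]
contact_force: [0.9, 0.8, -0.2]
opening: -0.0001
finger_force: 0.0
```

Call:
{"name": "step_arm", "arguments": {"increments": [[[0, 0, 0, 0, 0, 0], [0, 0, 0, 0, 0, 0], [0, 0, 0, 0, 0, 0], [0, 0, 0, 0, 0, 0]]]}}

```text
clock: 13.52
ee_pos: [0.4653, 0.0388, 0.2119]
orientation: [3.135, -0.205, -0.001]
contact_force: [-0.5, 0.3, 1.3]
opening: 0.0002
finger_force: 0.0
```

```bash
python3 - <<'E'
from h import *
s=r.get_state(); a=r.snapshot('wrist'); c=cam('wrist',s); h,sa,v=hsv(a); cv2.imwrite('pics/w8.png',a)
np.save('s8.npy',np.r_[s['ee_pos'],s['orientation']]); print(s['ee_pos'],s['orientation'])
m=((h<8)|(h>172))&(sa>130)&(v>100); y,x=m.nonzero(); w=ray(c,np.c_[x,y],.02)[:,:2]*1000
ok=(abs(w[:,0]-568-(w[:,1]-30)*.13)<12); w=w[ok]; d=np.polyfit(w[:,1],w[:,0],1); print(ok.sum(),np.degrees(np.arctan(d[0])),np.polyval(d,30)); 
n=np.array([np.cos(np.arctan(d[0])),-np.sin(np.arctan(d[0]))]); t=np.array([-n[1],n[0]])
print('line.n',(w@n).mean(),(w@n).min(),(w@n).max())
m=(h<20)&(sa>130)&(v>100)
for k in blobs(m,1500):
    q=rect(c,k,.064); 
    if q[0][0]>540: print(cv2.boundingRect(k),q,q[0]@n)
# rectified bed-plane strip around the line: 0.25 mm/px, line n-axis vertical
L=(w@n).mean(); nn,tt=np.meshgrid(np.arange(-15,35,.25),np.arange(220,-60,-.35)+0); 
P=nn[...,None]*n+L*n+tt[...,None]*t; u=proj(c,np.c_[P.reshape(-1,2)/1000,np.full(P[...,0].size,.02)]).reshape(P.shape).astype(np.float32)
im=cv2.remap(a,u[...,0],u[...,1],cv2.INTER_CUBIC); im=cv2.rotate(im,cv2.ROTATE_90_COUNTERCLOCKWISE); cv2.imwrite('pics/strip.png',cv2.resize(im,(800,400)))
E
```

```text
[0.46534397 0.03877484 0.21190158] [ 3.13484455e+00 -2.04793321e-01 -1.36258723e-03]
1237 7.413178926194457 567.8168510514129
line.n 559.2000494394041 557.2758507345366 561.2608287801178
```

View pics/strip.png

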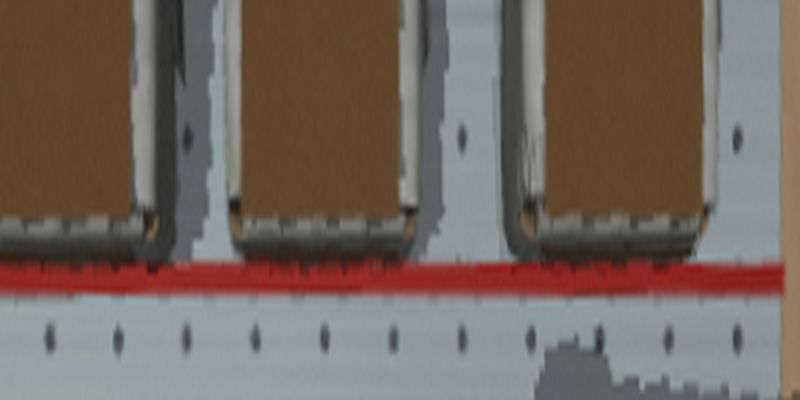

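The rectified strip (8 px/mm) shows the red line at rows 262-295. All three cartons' bottom edges are level at rows ~258-262, about 2 mm past the line's centre, which is inside the tolerance. Now the switch.

Call:
{"name": "step_arm", "arguments": {"increments": [[[12, 20, 0, 0, 0, 0], [18, 30, 0, 0, 0, 0], [18, 30, 0, 0, 0, 0], [18, 30, 0, 0, 0, 0], [18, 30, 0, 0, 0, 0]]]}}

```text
clock: 13.98
ee_pos: [0.5503, 0.1801, 0.2122]
orientation: [3.135, -0.206, -0.0]
contact_force: [-0.2, -0.0, -0.2]
opening: 0.0002
finger_force: 0.0
```

Call:
{"name": "step_arm", "arguments": {"increments": [[[18, 30, 0, 0, 0, 0], [12, 20, 0, 0, 0, 0], [0, 0, -20, 0, 0, 0], [0, 0, -30, 0, 0, 0], [0, 0, -30, 0, 0, 0]]]}}

```text
clock: 14.4
ee_pos: [0.58, 0.2291, 0.1314]
orientation: [-3.135, 0.204, -0.002]
contact_force: [0.3, -0.8, -0.0]
opening: 0.0002
finger_force: 0.0
```

Call:
{"name": "step_arm", "arguments": {"increments": [[[0, 0, -30, 0, 0, 0], [0, 0, -15, 0, 0, 0], [0, 0, 0, 0, 0, 0], [0, 0, 0, 0, 0, 0]]]}}

```text
clock: 14.73
ee_pos: [0.5797, 0.2288, 0.0871]
orientation: [3.135, -0.205, -0.002]
contact_force: [0.1, 0.1, 0.9]
opening: 0.0001
finger_force: 0.0
```

```bash
python3 - <<'E'
from h import *
s=r.get_state(); a=r.snapshot('wrist'); c=cam('wrist',s); h,sa,v=hsv(a); cv2.imwrite('pics/w9.png',a); p=s['ee_pos']*1000
print(p,'n,t',p[0]*.99164-p[1]*.12902,p[0]*.12902+p[1]*.99164,s['contact_force'])
g=(h>45)&(h<85)&(sa>110); 
for k in blobs(g,6): x=k.reshape(-1,2).mean(0); w=ray(c,[x],.05)[0]*1000; print('green',cv2.boundingRect(k),w,w[0]*.99164-w[1]*.12902,w[0]*.12902+w[1]*.99164)
E
```

```text
[579.65114232 228.81381276  87.1321368 ] n,t 545.2837006490697 301.68751966928085 [0.06959842 0.08204304 0.87310338]
green (237, 69, 16, 17) [656.66048226 221.72677056  50.        ] 622.5636126920197 304.5954701824956
```

View pics/w9.png

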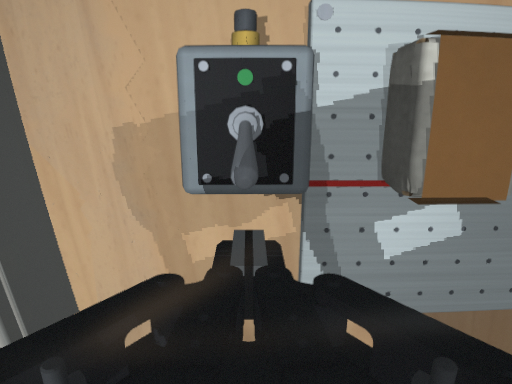

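The wrist view shows the bat from its foot at (245,124) to its tip at (245,175), directly ahead of the closed fingers at (248,250). The nearest carton is well to the right.

Call:
{"name": "step_arm", "arguments": {"increments": [[[6, -0.8, 0, 0, 0, 0], [6, -0.8, 0, 0, 0, 0], [5, -0.65, 0, 0, 0, 0], [5, -0.65, 0, 0, 0, 0], [5, -0.65, 0, 0, 0, 0]]]}}

```text
clock: 15.2
ee_pos: [0.6065, 0.2261, 0.0878]
orientation: [-3.135, 0.203, 0.001]
contact_force: [-4.1, 0.5, 2.0]
opening: -0.0002
finger_force: 1.8
```

Call:
{"name": "step_arm", "arguments": {"increments": [[[5, -0.65, 0, 0, 0, 0], [5, -0.65, 0, 0, 0, 0], [5, -0.65, 0, 0, 0, 0], [4, -0.5, 0, 0, 0, 0], [0, 0, 0, 0, 0, 0]]]}}

```text
clock: 15.62
ee_pos: [0.6263, 0.2233, 0.0871]
orientation: [-3.135, 0.204, -0.001]
contact_force: [-0.2, 0.3, 0.3]
opening: 0.0001
finger_force: 0.0
```

Call:
{"name": "step_arm", "arguments": {"increments": [[[-10, 1.3, 0, 0, 0, 0], [-15, 2, 0, 0, 0, 0], [-20, 2.6, 0, 0, 0, 0], [0, 0, 10, 0, 0, 0], [0, 0, 0, 0, 0, 0]]]}}

```text
clock: 16.03
ee_pos: [0.5807, 0.2299, 0.0992]
orientation: [-3.134, 0.202, -0.004]
contact_force: [0.2, 0.5, 0.3]
opening: 0.0002
finger_force: 0.0
```

```bash
python3 - <<'E'
from h import *
cv2.imwrite('pics/wa.png',r.snapshot('wrist'))
E
```

```text
(no output)
```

View pics/wa.png

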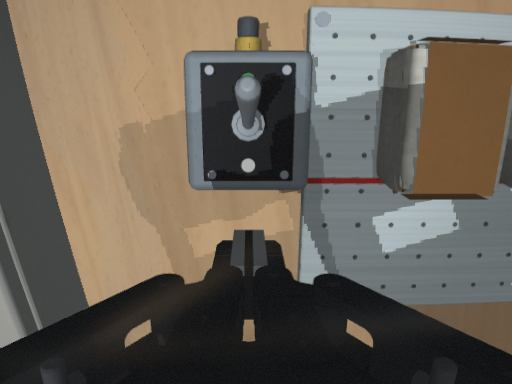

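The bat now leans to the green dot at (247,85) and the white dot at (248,165) is uncovered, so the switch is on. I'll retreat upward and hand in.

Call:
{"name": "step_arm", "arguments": {"increments": [[[0, 0, 25, 0, 0, 0], [0, 0, 35, 0, 0, 0], [0, 0, 25, 0, 0, 0], [0, 0, 0, 0, 0, 0], [0, 0, 0, 0, 0, 0]]]}}

```text
clock: 16.5
ee_pos: [0.5815, 0.2294, 0.1835]
orientation: [-3.134, 0.204, -0.005]
contact_force: [-1.2, -0.4, -1.2]
opening: 0.0001
finger_force: 0.0
```

```bash
python3 -c "
from plant import r
print(r.get_state()['contact_force'],r.close_job())"
```

```text
the job is handed in; nothing more can be done
[-1.20571737 -0.37126705 -1.18084453] None
```

The job is handed in at about 16.5 s, no verdict returned: the cartons stand square in one row, near faces an estimated 0–2 mm from the line's middle, the switch is on and the ruler lies flat on the worktop right of the bed; I viewed 13 pictures, over the limit of 10.

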